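# Zero the burrs of the coffee mill and hold the setting

### The arm

A 6-joint arm with a two-finger parallel gripper is mounted at the origin on the work surface. World frame = base frame: x ahead of the robot, y to its left, z up, the work surface at z = 0. Lengths are in m, angles in degrees, forces in N, time in s.
With the tool pointing down it reaches from about 0.275 to 0.825 m from the base axis. Payload 4.9 kg.
Tool frame: the origin (TCP) lies between the finger pads; the fingertips stand 11 mm ahead of it and the grasp point (between the pads) lies 8 mm behind it; z points along the fingers, y is the line along which they close (so a half turn about z gives the same grasp; the last joint's range is limited). The gripper opens to 85 mm and grips with 20 to 120 N. Pads are 22 mm wide; open, the fingers measure 114 mm over their backs; the gripper's body (76 mm by 85 mm) begins 54 mm behind the grasp point. The pads swing forward as they close: fully open they stand 13 mm farther back than shut.
Start: joints at [-75.241, 18.69, -11.035, 60.275, 0, 82.311], TCP at [0.21, -0.508, 0.242] pointing down, gripper open.
Joint ranges: [-152.03, 152.03], [-55.5, 102.48], [-74.3, 77.21], [-110.64, 120.58], [-84.22, 78.4], [-180, 180]. Speed limits (degrees/s): [147.25, 147.25, 180, 180, 180, 180].

### API

Orientations are given as a 3x3 rotation matrix whose columns are the frame's x, y, z axes.
In Python, from station import get_obs, camera, camera_info, ticket, spot_in, silhouettes gives the robot as it stands.
- The arm moves only by the tool move_arm, never from a script. Its argument "moves" is a list of rows, each a list of 7 numbers: the opening, from 0 (shut) to 1 (fully open), then the shift along the tool's x, y, z in m, then the turn, a rotation vector about the tool's x, y, z in rad. A call has 1 to 20 rows; each row shifts and turns the commanded pose from where the row before left it, along the tool's axes as they then stand; what a row does not reach is not made up. A row lasts 1/10 s, in which the tool goes at most 50 mm and 8.59 degrees, less where a joint would pass 70% of its speed; a pose out of reach is approached as far as the arm can. A call is refused whole if a number of a shift passes 0.05 or a number of a turn 0.15, either way. A call with a gripper value outside its range is refused whole. The fingers move at their own pace and stop on an object; "squeeze" is the grip in N (left out, the last holds). Time passes only in rows, so rows that do not move let the fingers close. It gives the time, the measured TCP pose, the force, the opening and the grip force at its end, in the units of the state.
- get_obs(): the state, without advancing time (a new reading comes with each control period).
- camera(name): name is "scene" or "top"; returns (picture, depth): 420x560x3 uint8, red, green, blue; 420x560 float32, m along the optical axis (not along the pixel's ray), 0 where there is no reading.
- camera_info(name): a dict with "camera_matrix" (3x3 intrinsics, pixels), "R" (3x3) and "t" (3): a world point X has camera coordinates R X + t. Camera axes: x right, y down, z forward; pixel columns grow to the right and rows downward; lengths in m; the calibration is good to about 2 mm. A picture is of the moment at which its call begins. camera_info takes no time and is no camera call.
- ticket.sign_off(): hands the job in; it is judged then, once.
Trained networks look in the newest picture that a camera, given by its name, has taken for a name from the list of things; names that differ only in an ending like _2 or _b are one class to them, and where a whole thing is asked for, a point or a joint stands for the part that bears it (a point fixed in the world has none). Each returns a list of dicts, best first, with "conf" (0 to 1); they miss things now and then, are a little off and sometimes report something else, mostly with a low value. They report only what shows in the picture. A call takes as long as a camera call. They do not tell look-alikes from the thing itself.
- spot_in(camera, thing): "position" ([column, row] in pixels, amid what is visible of it).
- silhouettes(camera, thing): "pixels" (420x560 bool, what is visible of it) and "position" ([column, row] in pixels, amid what is visible of it).
The state is a dict: "time_s": time; "joint_pos": joint angles; "joint_vel": joint speeds; "joint_efforts": joint torques, N m; "position": TCP position; "eef_rot": TCP orientation; "wrist_force": force on the tool from outside, world axes, zero at the start; "moment": the same for the moment, N m; "finger_gap": opening from 0.0 (shut) to 1.0 (fully open); "grip_force": force on a finger pad.
Only numpy, scipy, OpenCV 4.12 (cv2) and the standard library are available. Lean on these libraries where they do the work, as an engineer would, in place of code of your own. Each camera call takes 0.05 s, during which the arm holds its last target. There are 200 camera calls.

### The job

The hand coffee mill on the counter needs its grind set from zero: pull the crank straight up off its spindle and lay it flat on the counter, handle up (set it down, do not drop it), then turn the thumb nut that was under it clockwise until the burrs touch and it stops, and back it off a quarter turn. Nothing locks the nut until the crank goes back on, so finish with the nut still pinched between your fingers at that setting. Leave the cups, the bowls and the bean jar where they stand.

Things in the scene. Friction and masses are not known exactly. Their poses are not given: they have to be found in the camera images.
- mill: hand coffee mill screwed to the counter: dark foot 112 mm across, glass jar 76 mm, steel housing 64 to 70 mm, flat top 158 mm above the counter with a plate of 24 ticks, the long ones a quarter turn apart. Origin at the centre of its underside, on the counter; z up. Nut, spindle and crank hub lie on this axis. At the start the crank's axes are parallel to the mill's
- spindle_foot (a point): point on the mill's axis, 186 mm up: the shoulder the crank's hub sits on. Above it stands a 10 mm square spindle, 18.5 mm tall, with two sprung balls (to 8 mm from the axis) that snap into a groove in the hub. The crank comes off straight up: the balls give way at 10 to 16 N in the first 6 mm, the hub is clear after 20 mm. The spindle is stiff to turn (0.25 N m)
- crank: loose crank, 110 g: square aluminium hub 24 x 24 mm, 26 mm tall, blind bore below; flat arm 16 mm wide, 6 mm thick, flush with the hub's underside, along -x to 120 mm from the hub's centre; upright wooden handle 25 mm thick at 102 mm along -x, top 52 mm above the hub's underside. Origin: centre of the hub's underside; z up. Grip the hub by its +y and -y faces, above the arm. It can lie flat
- crank_hub (a point): centre of the top face of the crank's hub, 26 mm above the hub's underside
- thumb_nut (a joint): angle of the burr adjuster, rad: 0 when screwed down and stopped with the burrs touching; grows as it turns anticlockwise seen from above (up to 4.0). Stays where it is left; takes about 0.12 N m to turn, stops hard at 0. At 0 its long side lies along the mill's x axis, so its heading is the mill's yaw plus this angle. Starts somewhere from 0.6 to 1.8
- nut_grip (a point): centre of the thumb nut's flat-sided steel bar: 40 mm long (this point's x), 20 mm wide (y), 16 mm tall, 176 mm above the counter, on the mill's axis, under the crank. It stands on a round dark skirt 42 mm across, top 168 mm above the counter. The spindle passes up through the nut to 204.5 mm above the counter. A black line on top marks the bar's -x end
- cup_stack: bystander: upside-down stack of white foam cups, 90 mm across at the foot, 194 mm tall, 60 g; origin at the centre of its underside
- bowl_stack: bystander: stack of white foam bowls, 140 mm across, 84 mm tall, 100 g; origin at the centre of its underside
- bean_jar: bystander: glass jar of coffee beans with a steel lid, 92 mm across, 150 mm tall, 0.7 kg; origin at the centre of its underside
Things that resemble listed ones, but are neither listed nor needed, are in the scene too. There is more than one size of the crank; the job needs the smaller. What is shaped like the mill but purple is not meant.

How it is judged:
By the outcome, as a careful person would: the job done as asked, in the order asked, and still so for the second after the job is handed in, while the arm keeps its last pose, push and grip.
It also fails if it takes over 64 s, if anything falls off the work surface, if the arm or the gripper's body presses on something with over 40 N, if the wrist force passes 120 N, or if a joint passes its speed limit or range.

## Working session

There is one attempt and no reset: what is moved stays moved. The work goes in short steps, Python scripts to look and compute and a tool call to move; the robot and the scene stay as the last step left them, time stands still between calls to the robot, and variables do not carry over. Pictures are saved under pics/ and viewed, at most 10 in all, crops included, and the job is handed in when it is done.

Besides the shell and the picture viewer there is one more tool, called in YAML: its name, and indented under it one key for each argument. move_arm: Moves the arm, as the interface text tells. Its arguments: {"type":"object","properties":{"moves":{"type":"array"},"squeeze":{"type":"number"}},"required":["moves"]}

```bash
mkdir -p pics; cat > h.py <<'E'
import numpy as np, cv2
from station import get_obs, camera, camera_info, ticket, spot_in, silhouettes
def cloud(name,depth):
    i=camera_info(name);K=np.array(i["camera_matrix"]);R=np.array(i["R"]);t=np.array(i["t"])
    v,u=np.mgrid[:420,:560]
    c=np.stack([(u-K[0,2])/K[0,0]*depth,(v-K[1,2])/K[1,1]*depth,depth],-1)
    return (c-t)@R
def save(n,p): cv2.imwrite("pics/"+n,p[...,::-1])
E
python3 - <<'E'
from h import *
ims=[]
for c in("scene","top"):
    p,d=camera(c); ims.append(p); np.savez(c+"0.npz",p=p,d=d)
    W=cloud(c,d)
    for th in("mill","crank","cup_stack","bowl_stack","bean_jar","crank_hub","spindle_foot"):
        for s in spot_in(c,th):
            u,v=map(int,s["position"]); print(c,th,round(s["conf"],2),u,v,W[v,u].round(3))
save("scene0.png",ims[0]);save("top0.png",ims[1])
E
```

```text
scene mill 0.7 249 237 [ 0.574 -0.112  0.09 ]
scene mill 0.7 186 205 [ 0.419 -0.276  0.084]
scene crank 0.85 245 317 [ 0.764 -0.151  0.001]
scene cup_stack 0.36 138 300 [ 0.719 -0.406  0.082]
scene cup_stack 0.35 249 238 [ 0.57  -0.112  0.08 ]
scene bowl_stack 0.73 142 299 [ 0.717 -0.397  0.082]
scene bean_jar 0.76 440 247 [0.731 0.36  0.136]
scene bean_jar 0.34 244 207 [ 0.55  -0.115  0.185]
scene crank_hub 0.69 241 315 [ 0.752 -0.16  -0.006]
scene crank_hub 0.55 254 186 [ 0.479 -0.08   0.186]
scene spindle_foot 0.97 248 239 [ 0.575 -0.115  0.083]
top mill 0.82 305 231 [ 0.509 -0.1    0.19 ]
top mill 0.74 361 284 [ 0.384 -0.237  0.158]
top crank 0.96 318 148 [ 0.772 -0.156  0.007]
top crank 0.92 298 232 [ 0.506 -0.083  0.194]
top cup_stack 0.75 422 261 [ 0.437 -0.383  0.182]
top bowl_stack 0.71 406 168 [ 0.694 -0.383  0.082]
top bean_jar 0.9 115 167 [0.677 0.373 0.152]
top bean_jar 0.36 302 230 [ 0.512 -0.093  0.19 ]
top bean_jar 0.32 409 168 [ 0.694 -0.39   0.086]
top crank_hub 0.97 315 147 [ 0.774 -0.147  0.01 ]
top crank_hub 0.83 302 234 [ 0.502 -0.093  0.191]
top spindle_foot 0.93 360 287 [ 0.377 -0.238  0.139]
top spindle_foot 0.71 304 232 [ 0.506 -0.097  0.194]
```

View pics/scene0.png

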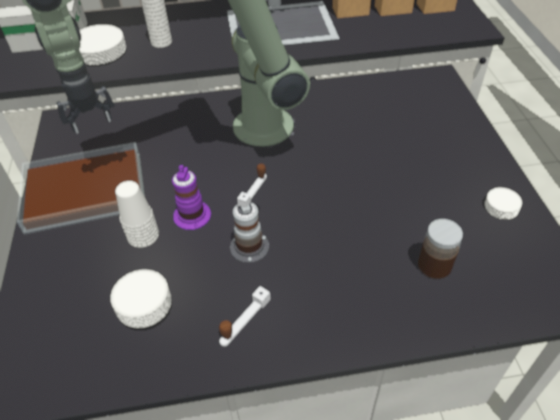

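View pics/top0.png

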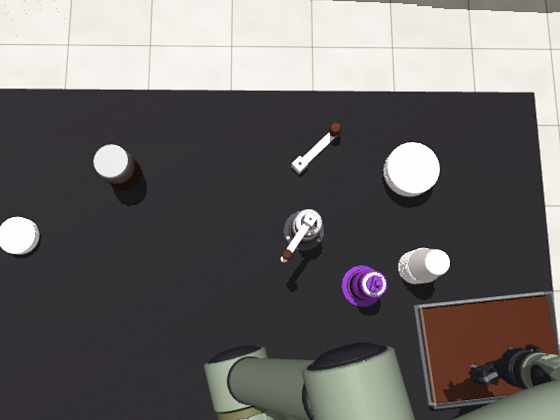

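The scene view shows the white mill at about (247,230) with its crank on, and the purple look-alike at (187,200). The larger crank lies loose at (245,317). In the top view the mill's hub is at about (310,217) and its handle at (286,255). Next I'll measure the hub and arm precisely.

```bash
python3 - <<'E'
from h import *
for c in("scene","top"):
    f=np.load(c+"0.npz");W=cloud(c,f["d"]);x,y,z=W[...,0],W[...,1],W[...,2]
    m0=(x>.37)&(x<.62)&(y>-.20)&(y<.05)
    for n,a,b in(("hub",.206,.22),("arm",.186,.199),("handle",.225,.25),("top",.152,.163),("foot",.003,.03)):
        m=m0&(z>a)&(z<b)
        if m.sum(): print(c,n,m.sum(),W[m].mean(0).round(4),W[m].min(0).round(3),W[m].max(0).round(3))
    i=camera_info(c);R=np.array(i["R"]);t=np.array(i["t"]);print("cam",(-R.T@t).round(3))
f=np.load("top0.npz");save("topz.png",cv2.resize(f["p"][195:275,260:340],(640,640),interpolation=cv2.INTER_CUBIC))
W=cloud("top",f["d"])
for thing in ["crank"]:
    for s in silhouettes("top",thing):
        m=s["pixels"]; P=W[m]; k=(P[:,2]>.17); print(s["conf"],m.sum(),k.sum())
        if k.sum()>50:
            Q=P[k&(P[:,2]<.2)]; cc=Q.mean(0); ev=np.linalg.svd(Q[:,:2]-cc[:2])[2][0]; print(cc,ev,np.degrees(np.arctan2(ev[1],ev[0])))
E
```

```text
scene hub 98 [ 0.5133 -0.0947  0.211 ] [ 0.455 -0.127  0.206] [ 0.555 -0.046  0.219]
scene arm 147 [ 0.5048 -0.0886  0.1905] [ 0.443 -0.13   0.186] [ 0.556 -0.045  0.199]
scene handle 40 [ 0.454  -0.0559  0.2288] [ 0.441 -0.066  0.225] [ 0.464 -0.045  0.233]
scene top 200 [ 0.5488 -0.1132  0.1568] [ 0.511 -0.146  0.152] [ 0.573 -0.081  0.163]
scene foot 541 [ 0.5516 -0.1063  0.0107] [ 0.37  -0.196  0.003] [0.619 0.05  0.03 ]
cam [ 1.491 -0.136  1.205]
top hub 102 [ 0.5359 -0.1107  0.212 ] [ 0.463 -0.127  0.207] [ 0.552 -0.06   0.22 ]
top arm 222 [ 0.4955 -0.0837  0.1904] [ 0.438 -0.123  0.186] [ 0.556 -0.042  0.198]
top handle 80 [ 0.4513 -0.0543  0.2308] [ 0.439 -0.066  0.226] [ 0.462 -0.043  0.236]
top top 247 [ 0.5374 -0.1129  0.1584] [ 0.506 -0.143  0.152] [ 0.57  -0.081  0.163]
top foot 1640 [ 0.4933 -0.0792  0.0064] [ 0.37  -0.2    0.003] [0.619 0.05  0.029]
cam [0.34  0.004 1.438]
0.87 398 396
[ 0.49266444 -0.08171411  0.18992661] [-0.83399796  0.55176753] 146.5116421886185
0.63 585 2
```

View pics/topz.png

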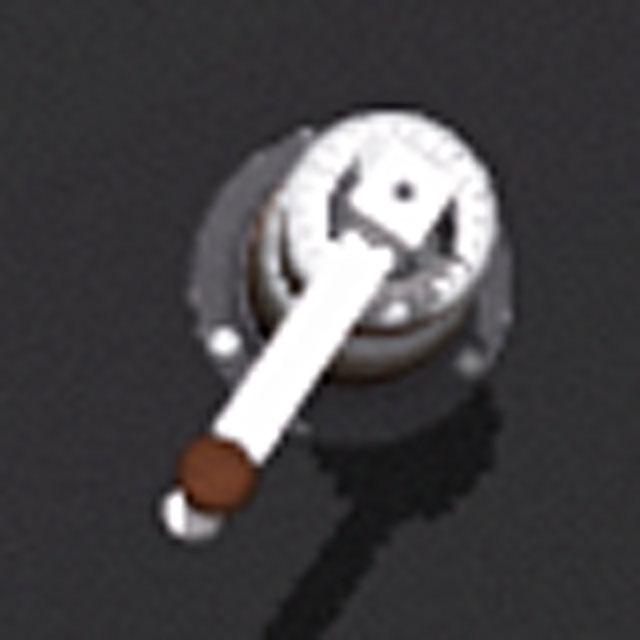

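The zoom shows the crank seated on the mill. Hub dot is at crop (404,190), handle at (215,475), and the nut's dark skirt is visible under the hub.

```bash
python3 - <<'E'
from h import *
for c in("scene","top"):
    f=np.load(c+"0.npz");W=cloud(c,f["d"]);x,y,z=W[...,0],W[...,1],W[...,2]
    m=(abs(x-.538)<.025)&(abs(y+.112)<.025)&(z>.205)&(z<.22)
    P=W[m];r=cv2.minAreaRect(P[:,:2].astype(np.float32)*1000);print(c,m.sum(),P.mean(0).round(4),r)
    i=camera_info(c);K=np.array(i["camera_matrix"]);R=np.array(i["R"]);t=np.array(i["t"])
    # hub-top dot in top crop
    if c=="top":
        u,v=260+(404+.5)/8-.5,195+(190+.5)/8-.5
        ray=R.T@np.linalg.solve(K,[u,v,1]);C=-R.T@t;print("dot",C+ray*(.212-C[2])/ray[2])
        u,v=260+(216+.5)/8-.5,195+(473+.5)/8-.5
        ray=R.T@np.linalg.solve(K,[u,v,1]);print("handle",C+ray*(.238-C[2])/ray[2])
    mm=(np.hypot(x-.538,y+.112)<.075)&(z>.003)&(z<.03)
    mt=(np.hypot(x-.538,y+.112)<.045)&(z>.154)&(z<.162)
    print("plate circle",cv2.minEnclosingCircle(W[mt][:,:2].astype(np.float32)*1000))
    for s in spot_in(c,"crank_hub"): print(s)
o=get_obs();print(o)
E
```

```text
scene 71 [ 0.5386 -0.113   0.2096] ((536.796630859375, -113.84565734863281), (25.292097091674805, 29.754549026489258), 57.26145553588867)
plate circle ((539.765380859375, -113.30606842041016), 33.52720260620117)
{'position': [241.3, 315.9], 'conf': 0.69}
{'position': [254.6, 186.6], 'conf': 0.55}
top 102 [ 0.5366 -0.1111  0.2119] ((536.751708984375, -111.3257064819336), (23.00446319580078, 24.60176658630371), 55.820037841796875)
dot [ 0.53675259 -0.11077676  0.212     ]
handle [ 0.45033519 -0.05296554  0.238     ]
plate circle ((537.8612060546875, -111.80284118652344), 32.95344543457031)
{'position': [315.8, 147.7], 'conf': 0.97}
{'position': [302.2, 234.6], 'conf': 0.83}
{'time_s': 0.95, 'joint_pos': array([-7.52401984e+01,  1.86873964e+01, -1.10371377e+01,  6.02742523e+01,
        2.11755401e-03,  8.23109365e+01]), 'joint_vel': array([ 0.02144142, -0.12860249,  0.0536462 ,  0.03267499,  0.09182125,
        0.00612333]), 'joint_efforts': array([ 1.12706864e-04, -4.43321872e+01,  2.62764680e+01,  9.90120716e-04,
       -9.94512948e-05,  7.90076058e-06]), 'position': array([ 0.2100455 , -0.50832128,  0.24229141]), 'eef_rot': array([[ 9.24220698e-01,  3.81858743e-01,  4.11348726e-05],
       [ 3.81858744e-01, -9.24220698e-01, -1.10658974e-05],
       [ 3.37920910e-05,  2.59350422e-05, -9.99999999e-01]]), 'wrist_force': array([ 0.15629122,  0.54076585, -0.22288206]), 'moment': array([-0.03227244,  0.04113659, -0.03435125]), 'grip_force': 0.0, 'finger_gap': 1.0002821881910293}
```

move_arm:
  moves:
    - [1,0,0,-0.03,0,0,0]
    - [1,0,0,-0.03,0,0,0]
    - [1,0,0,-0.03,0,0,0]
    - [1,0.03,-0.016,0,0,0,0]
    - [1,0.03,-0.016,0,0,0,0]
    - [1,0.03,-0.016,0,0,0,0]
    - [1,0.03,-0.016,0,0,0,0]
    - [1,0.03,-0.016,0,0,0,0]
    - [1,0.03,-0.016,0,0,0,0]
    - [1,0.03,-0.016,0,0,0,0]
    - [1,0.03,-0.016,0,0,0,0]
    - [1,0.03,-0.016,0,0,0,0]
    - [1,0.03,-0.016,0,0,0,0]
    - [1,0.03,-0.016,0,0,0,0]
    - [1,0.03,-0.016,0,0,0,0]
    - [1,0.03,-0.016,0,0,0,0]
    - [1,0.03,-0.016,0,0,0,0]
    - [1,0.03,-0.016,0,0,0,0]
  squeeze: 70

```text
time_s: 2.75
position: [0.5351, -0.1135, 0.3324]
eef_rot: [[0.924, 0.382, 0.0], [0.382, -0.924, -0.0], [0.0, 0.0, -1.0]]
wrist_force: [0.9, -0.8, -0.3]
finger_gap: 1.002
grip_force: 0.0
```

move_arm:
  moves:
    - [1,0,0,0,0,0,-0.144]
    - [1,0,0,0,0,0,-0.144]
    - [1,0,0,0,0,0,-0.144]
    - [1,0,0,0,0,0,-0.144]
    - [1,0,0,0,0,0,-0.144]
    - [1,0,0,0,0,0,-0.144]
    - [1,0,0,0,0,0,-0.144]
    - [1,0,0,0,0,0,-0.144]
    - [1,0,0,0,0,0,-0.144]
    - [1,0,0,0,0,0,-0.144]
    - [1,0,0,0,0,0,-0.144]
    - [1,0,0,0,0,0,-0.144]
    - [1,0,0,0,0,0,-0.144]
    - [1,0,0,0,0,0,-0.144]
    - [1,0,0,0,0,0,-0.14]
    - [1,0,0,0,0,0,0]
    - [1,0,0,0,0,0,0]

```text
time_s: 4.45
position: [0.5343, -0.1147, 0.3323]
eef_rot: [[-0.827, 0.562, -0.0], [0.562, 0.827, 0.0], [0.0, -0.0, -1.0]]
wrist_force: [-0.2, -0.4, 0.3]
finger_gap: 1.0
grip_force: 0.0
```

```bash
cat >> h.py <<'E'
def to(x,y,z,yaw):
    "offset to a target in tool axes"
    o=get_obs();R=np.array(o["eef_rot"]);h=np.degrees(np.arctan2(R[1,0],R[0,0]))
    print("t",round(o["time_s"],2),"pos",o["position"].round(4),"yaw",h.round(2),"q",o["joint_pos"].round(1),"F",o["wrist_force"].round(1),"M",o["moment"].round(2),"gap",round(o["finger_gap"],3),"tilt",R[:2,2].round(4))
    print("shift",(R.T@(np.array([x,y,z])-o["position"])).round(4),"turn z",np.radians(-((yaw-h+180)%360-180)).round(3))
E
python3 -c "
from h import *
to(.5372,-.1118,.202,146)"
```

```text
t 4.45 pos [ 0.5343 -0.1147  0.3323] yaw 145.81 q [-19.9  15.9  -1.7  72.3   0.   14.3] F [-0.2 -0.4  0.3] M [-0.04 -0.01 -0.  ] gap 1.0 tilt [-0.  0.]
shift [-0.0008  0.004   0.1303] turn z -0.003
```

move_arm:
  moves:
    - [0.7,-0.001,0.004,0.02,0,0,0]
    - [0.7,0,0,0.02,0,0,0]
    - [0.7,0,0,0.02,0,0,0]
    - [0.7,0,0,0.02,0,0,0]
    - [0.7,0,0,0.02,0,0,0]
    - [0.7,0,0,0.015,0,0,0]
    - [0.7,0,0,0.01,0,0,0]
    - [0.7,0,0,0.005,0,0,0]
    - [0.2,0,0,0,0,0,0]
    - [0.2,0,0,0,0,0,0]
    - [0,0,0,0,0,0,0]
    - [0,0,0,0,0,0,0]
    - [0,0,0,0,0,0,0]
    - [0,0,0,0,0,0,0]
    - [0,0,0,0,0,0,0]

```text
time_s: 5.95
position: [0.5379, -0.1123, 0.2033]
eef_rot: [[-0.829, 0.56, 0.002], [0.56, 0.829, -0.001], [-0.002, 0.0, -1.0]]
wrist_force: [-0.8, -0.3, 5.9]
finger_gap: 0.265
grip_force: 69.2
```

```bash
python3 -c "
from h import *
to(.5372,-.1118,.202,146);print(get_obs()['grip_force'])"
```

```text
t 5.95 pos [ 0.5379 -0.1123  0.2033] yaw 145.97 q [-19.5  20.2 -14.8  54.9  -0.   14.6] F [-0.8 -0.3  5.9] M [-0.09  0.21 -0.09] gap 0.265 tilt [ 0.0017 -0.0009]
shift [ 0.0009 -0.      0.0013] turn z -0.001
69.23176194242842
```

move_arm:
  moves:
    - [0,0,0,-0.002,0,0,0]
    - [0,0,0,-0.003,0,0,0]
    - [0,0,0,-0.003,0,0,0]
    - [0,0,0,-0.003,0,0,0]
    - [0,0,0,-0.003,0,0,0]
    - [0,0,0,-0.004,0,0,0]
    - [0,0,0,-0.005,0,0,0]
    - [0,0,0,-0.007,0,0,0]
    - [0,0,0,-0.01,0,0,0]
    - [0,0,0,-0.015,0,0,0]
    - [0,0,0,-0.015,0,0,0]
    - [0,0,0,0,0,0,0]
    - [0,0,0,0,0,0,0]

```text
time_s: 7.25
position: [0.5375, -0.112, 0.2727]
eef_rot: [[-0.829, 0.559, 0.001], [0.559, 0.829, -0.0], [-0.001, 0.0, -1.0]]
wrist_force: [0.0, 0.1, -2.2]
finger_gap: 0.261
grip_force: 73.3
```

```bash
python3 - <<'E'
from h import *
to(.5,.12,.26,146)
for c in("scene","top"):
    p,d=camera(c);np.savez(c+"1.npz",p=p,d=d);W=cloud(c,d);z=W[...,2]
    if c=="scene": sc=p
    m=(abs(W[...,0]-.45)<.03)&(abs(W[...,1]+.055)<.03)&(z>.15)
    print(c,"handle region z max",z[m].max() if m.any() else None)
    m&=z>.28
    if m.any(): print(W[m].mean(0))
save("scene1.png",cv2.resize(sc[120:270,150:350],(800,600),interpolation=cv2.INTER_CUBIC))
E
```

```text
t 7.25 pos [ 0.5375 -0.112   0.2727] yaw 145.98 q [-19.5  17.5  -8.2  64.3   0.   14.5] F [ 0.   0.1 -2.2] M [ 0.03 -0.05 -0.03] gap 0.261 tilt [ 0.001  -0.0003]
shift [0.1609 0.1713 0.0126] turn z -0.0
scene handle region z max 0.699810932630358
[ 0.45971033 -0.05452207  0.33869659]
top handle region z max 0.7711054120175647
[ 0.44704674 -0.05828504  0.75285614]
```

View pics/scene1.png

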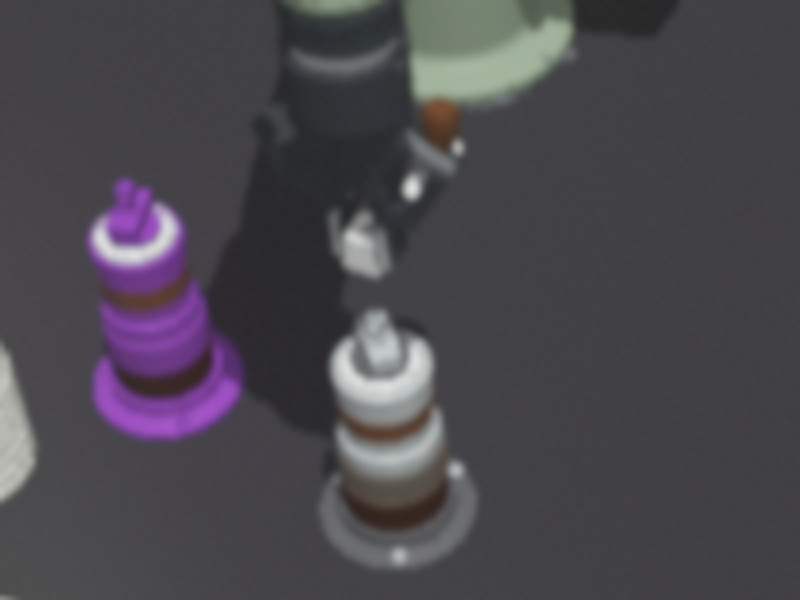

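The crank is in the gripper with its handle up at crop (440,120), and the bare spindle and nut show at (378,340). Now I'll carry it to the free area.

move_arm:
  moves:
    - [0,0.01,0.011,0,0,0,0]
    - [0,0.02,0.021,0,0,0,0]
    - [0,0.025,0.027,0,0,0,0]
    - [0,0.025,0.027,0,0,0,0]
    - [0,0.025,0.027,0,0,0,0]
    - [0,0.025,0.027,0,0,0,0]
    - [0,0.02,0.021,0.01,0,0,0]
    - [0,0.011,0.01,0.02,0,0,0]
    - [0,0,0,0.025,0,0,0]
    - [0,0,0,0.025,0,0,0]
    - [0,0,0,0.025,0,0,0]
    - [0,0,0,0.025,0,0,0]
    - [0,0,0,0.025,0,0,0]
    - [0,0,0,0.025,0,0,0]
    - [0,0,0,0.025,0,0,0]
    - [0,0,0,0.015,0,0,0]
    - [0,0,0,0.01,0,0,0]
    - [0,0,0,0,0,0,0]
    - [0,0,0,0,0,0,0]

```text
time_s: 9.25
position: [0.4996, 0.1202, 0.0426]
eef_rot: [[-0.829, 0.559, 0.0], [0.559, 0.829, 0.0], [0.0, 0.0, -1.0]]
wrist_force: [0.2, 0.7, -0.9]
finger_gap: 0.261
grip_force: 73.3
```

```bash
python3 - <<'E'
from h import *
to(.5,.12,.0173,146)
p,d=camera("scene");W=cloud("scene",d)
hsv=cv2.cvtColor(p,cv2.COLOR_RGB2HSV)
m=(abs(W[...,0]-.46)<.13)&(abs(W[...,1]-.15)<.13)&(W[...,2]<.12)&(W[...,2]>.008)
print(m.sum(),W[m].min(0),W[m].max(0))
save("scene2.png",cv2.resize(p[100:250,210:410],(800,600),interpolation=cv2.INTER_CUBIC))
E
```

```text
t 9.25 pos [0.4996 0.1202 0.0426] yaw 146.0 q [  5.3  28.  -30.6  31.4   0.   39.3] F [ 0.2  0.7 -0.9] M [ 0.04 -0.07 -0.01] gap 0.261 tilt [0.     0.0001]
shift [-0.0005  0.      0.0253] turn z -0.0
544 [0.4061938  0.06115767 0.00845787] [0.54504589 0.1881227  0.11992092]
```

View pics/scene2.png

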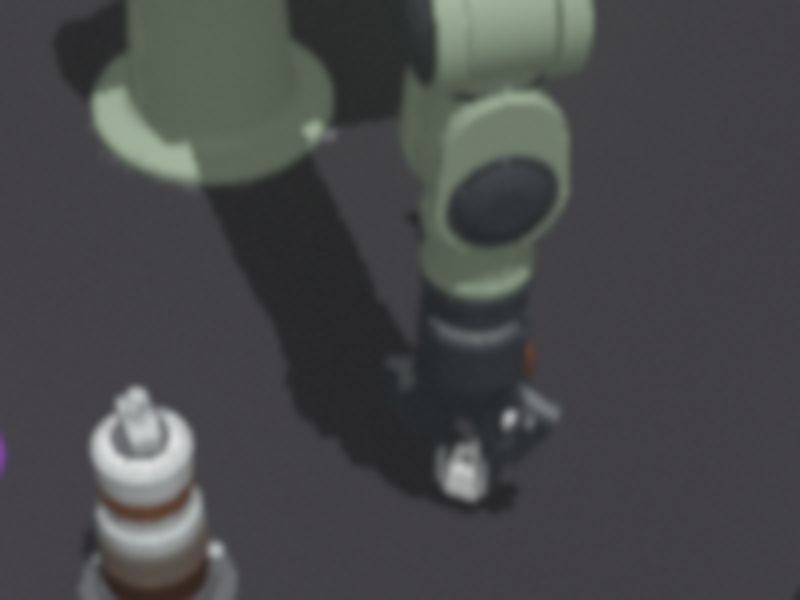

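The crank is held level just above the counter, with its hub at crop (465,470). I'll lower it slowly.

move_arm:
  moves:
    - [0,0,0,0.006,0,0,0]
    - [0,0,0,0.006,0,0,0]
    - [0,0,0,0.004,0,0,0]
    - [0,0,0,0.003,0,0,0]
    - [0,0,0,0.002,0,0,0]
    - [0,0,0,0.001,0,0,0]
    - [0,0,0,0,0,0,0]

```text
time_s: 10.0
position: [0.4997, 0.1198, 0.0205]
eef_rot: [[-0.829, 0.559, 0.0], [0.559, 0.829, 0.0], [0.0, 0.0, -1.0]]
wrist_force: [-0.4, -0.3, 3.9]
finger_gap: 0.267
grip_force: 74.1
```

move_arm:
  moves:
    - [0,0,0,0.001,0,0,0]
    - [0,0,0,0,0,0,0]

```text
time_s: 10.2
position: [0.4998, 0.1198, 0.0198]
eef_rot: [[-0.829, 0.559, 0.0], [0.559, 0.829, 0.0], [-0.0, 0.0, -1.0]]
wrist_force: [-0.5, -1.7, 7.8]
finger_gap: 0.265
grip_force: 74.4
```

move_arm:
  moves:
    - [0.3,0,0,0,0,0,0]
    - [0.4,0,0,0,0,0,0]
    - [0.5,0,0,0,0,0,0]
    - [0.6,0,0,0,0,0,0]
    - [0.6,0,0,-0.005,0,0,0]
    - [0.6,0,0,-0.01,0,0,0]
    - [0.6,0,0,-0.02,0,0,0]
    - [0.6,0,0,-0.03,0,0,0]
    - [0.6,0,0,-0.04,0,0,0]
    - [0.6,0,0,-0.045,0,0,0]
    - [0.6,0,0,-0.045,0,0,0]
    - [0.6,0,0,-0.045,0,0,0]
    - [0.6,0,0,-0.03,0,0,0]
    - [0.6,0,0,0,0,0,0]

```text
time_s: 11.6
position: [0.502, 0.1201, 0.2951]
eef_rot: [[-0.829, 0.559, 0.01], [0.559, 0.829, 0.001], [-0.008, 0.006, -1.0]]
wrist_force: [0.7, -0.2, 0.0]
finger_gap: 0.599
grip_force: 0.0
```

```bash
python3 - <<'E'
from h import *
to(.5372,-.1118,.181,146)
ims=[]
for c in("scene","top"):
    p,d=camera(c);np.savez(c+"3.npz",p=p,d=d);W=cloud(c,d);z=W[...,2];a=W[...,0];b=W[...,1]
    m=(abs(a-.46)<.1)&(abs(b-.15)<.09)&(z<.08)
    for lo,hi in((.004,.012),(.018,.035),(.04,.07)):
        k=m&(z>lo)&(z<hi)
        if k.any():print(c,lo,k.sum(),W[k].mean(0).round(3))
    k=(np.hypot(a-.5375,b+.112)<.026)&(z>.176)&(z<.19)
    print(c,"nut",k.sum(),cv2.minAreaRect(W[k][:,:2].astype(np.float32)*1000) if k.sum()>5 else "")
    ims.append(p)
s=cv2.resize(ims[0][150:240,210:330],(640,480),interpolation=cv2.INTER_CUBIC)
save("scene3.png",s)
t=cv2.resize(ims[1][190:260,260:350],(720,560),interpolation=cv2.INTER_CUBIC);save("top3.png",t)
E
```

```text
t 11.6 pos [0.502  0.1201 0.2951] yaw 145.98 q [  5.3  12.9 -11.1  65.5  -0.   39.3] F [ 0.7 -0.2  0. ] M [-0.04 -0.03 -0.06] gap 0.599 tilt [0.0097 0.0009]
shift [-0.1581 -0.1732  0.1143] turn z -0.0
scene 0.004 87 [0.465 0.142 0.006]
scene 0.018 86 [0.478 0.135 0.024]
scene 0.04 42 [0.418 0.174 0.046]
scene nut 71 ((537.6292114257812, -113.45589447021484), (44.1883430480957, 20.44084358215332), 9.766544342041016)
top 0.004 170 [0.456 0.093 0.006]
top 0.018 47 [0.497 0.119 0.025]
top nut 111 ((537.476806640625, -111.97184753417969), (40.913021087646484, 20.142135620117188), 8.158645629882812)
```

View pics/scene3.png

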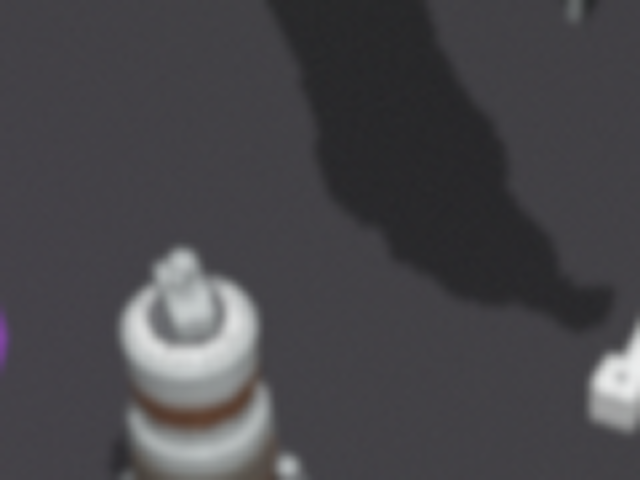

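View pics/top3.png

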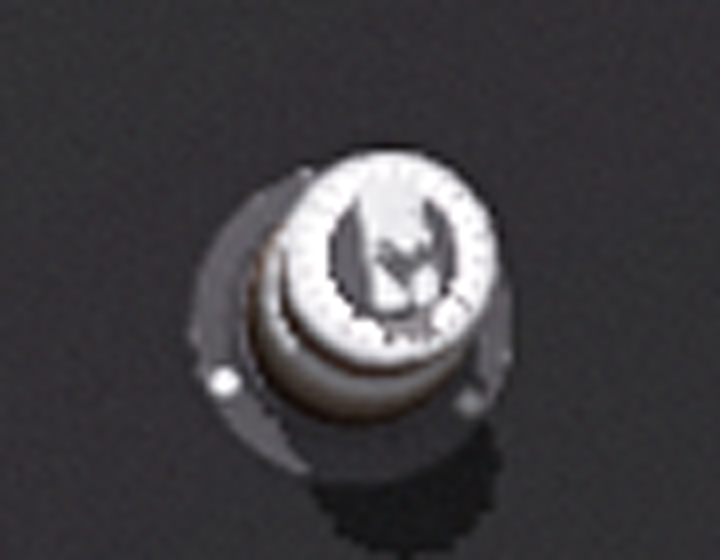

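The crank lies flat on the counter, handle up; its hub shows at scene crop (615,390). The nut is bare, with its bar nearly along world x at top crop (400,255). Heading is about 8.5°, so the nut angle is about 0.74 rad.

move_arm:
  moves:
    - [0.6,0,0,0,0,0,0]
    - [0.6,-0.015,-0.017,0,0,0,0]
    - [0.6,-0.025,-0.027,0,0,0,0]
    - [0.6,-0.025,-0.027,0,0,0,0]
    - [0.6,-0.025,-0.027,0,0,0,0]
    - [0.6,-0.025,-0.027,0,0,0,0]
    - [0.6,-0.025,-0.027,0,0,0,0]
    - [0.6,-0.017,-0.021,0,0,0,0]
    - [0.6,0,0,0,0,0,-0.142]
    - [0.6,0,0,0,0,0,-0.15]
    - [0.6,0,0,0,0,0,-0.15]
    - [0.6,0,0,0,0,0,-0.15]
    - [0.6,0,0,0,0,0,-0.15]
    - [0.6,0,0,0,0,0,0]
    - [0.6,0,0,0,0,0,0]

```text
time_s: 13.2
position: [0.5323, -0.1111, 0.2881]
eef_rot: [[-0.989, -0.145, -0.002], [-0.145, 0.989, 0.001], [0.002, 0.001, -1.0]]
wrist_force: [0.1, 0.1, -0.8]
finger_gap: 0.598
grip_force: 0.0
```

```bash
python3 -c "
from h import *
to(.5375,-.112,.181,188.5)"
```

```text
t 13.2 pos [ 0.5323 -0.1111  0.2881] yaw -171.69 q [-19.6  16.6  -7.1  66.4   0.  -27.9] F [ 0.1  0.1 -0.8] M [ 0.01  0.02 -0.01] gap 0.598 tilt [-0.0022  0.0008]
shift [-0.0052 -0.0017  0.1071] turn z -0.003
```

move_arm:
  moves:
    - [0.6,-0.005,-0.002,0.01,0,0,0]
    - [0.6,0,0,0.02,0,0,0]
    - [0.6,0,0,0.02,0,0,0]
    - [0.6,0,0,0.02,0,0,0]
    - [0.6,0,0,0.015,0,0,0]
    - [0.6,0,0,0.01,0,0,0]
    - [0.6,0,0,0.007,0,0,0]
    - [0.6,0,0,0.004,0,0,0]
    - [0.6,0,0,0,0,0,0]
    - [0.4,0,0,0,0,0,0]
    - [0.3,0,0,0,0,0,0]
    - [0,0,0,0,0,0,0]
    - [0,0,0,0,0,0,0]
    - [0,0,0,0,0,0,0]
    - [0,0,0,0,0,0,0]
  squeeze: 60

```text
time_s: 14.7
position: [0.5385, -0.1117, 0.1843]
eef_rot: [[-0.989, -0.148, 0.001], [-0.148, 0.989, 0.002], [-0.002, 0.001, -1.0]]
wrist_force: [-0.7, 4.2, 5.6]
finger_gap: 0.215
grip_force: 59.3
```

```bash
python3 -c "
from h import *
to(.5375,-.112,.181,188.5)"
```

```text
t 14.7 pos [ 0.5385 -0.1117  0.1843] yaw -171.48 q [-19.5  21.2 -16.3  52.5   0.1 -28. ] F [-0.7  4.2  5.6] M [ 0.82  0.28 -0.  ] gap 0.215 tilt [0.0014 0.0016]
shift [ 0.001  -0.0001  0.0033] turn z 0.0
```

move_arm:
  moves:
    - [0,0,0,0,0,0,0.06]
    - [0,0,0,0,0,0,0.08]
    - [0,0,0,0,0,0,0.08]
    - [0,0,0,0,0,0,0.08]
    - [0,0,0,0,0,0,0.08]
    - [0,0,0,0,0,0,0.08]
    - [0,0,0,0,0,0,0.08]
    - [0,0,0,0,0,0,0.06]
    - [0,0,0,0,0,0,0]

```text
time_s: 15.6
position: [0.5383, -0.113, 0.1843]
eef_rot: [[-0.899, 0.438, 0.001], [0.438, 0.899, -0.001], [-0.001, -0.001, -1.0]]
wrist_force: [-2.1, 0.2, 4.6]
finger_gap: 0.215
grip_force: 59.2
```

```bash
python3 -c "
from h import *
to(.5375,-.112,.181,146)"
```

```text
t 15.6 pos [ 0.5383 -0.113   0.1843] yaw 154.04 q [-19.5  21.2 -16.2  52.4  -0.    6.4] F [-2.1  0.2  4.6] M [ 0.05  0.41 -0.1 ] gap 0.215 tilt [ 0.0008 -0.0012]
shift [0.0012 0.0005 0.0033] turn z 0.14
```

move_arm:
  moves:
    - [0,0,0,0,0,0,0.03]
    - [0,0,0,0,0,0,0.03]
    - [0,0,0,0,0,0,0.03]

```text
time_s: 15.9
position: [0.5382, -0.1131, 0.1843]
eef_rot: [[-0.856, 0.517, 0.001], [0.517, 0.856, -0.002], [-0.001, -0.001, -1.0]]
wrist_force: [-2.3, -0.6, 5.0]
finger_gap: 0.21
grip_force: 59.3
```

```bash
python3 -c "
from h import *
to(.5375,-.112,.181,146)"
```

```text
t 15.9 pos [ 0.5382 -0.1131  0.1843] yaw 148.9 q [-19.5  21.2 -16.2  52.4  -0.1  11.6] F [-2.3 -0.6  5. ] M [-0.1   0.44  0.13] gap 0.21 tilt [ 0.0006 -0.0016]
shift [0.0012 0.0006 0.0033] turn z 0.051
```

move_arm:
  moves:
    - [0,0,0,0,0,0,0.02]
    - [0,0,0,0,0,0,0.02]
    - [0,0,0,0,0,0,0]

```text
time_s: 16.2
position: [0.5382, -0.1133, 0.1843]
eef_rot: [[-0.835, 0.55, 0.0], [0.55, 0.835, -0.002], [-0.001, -0.001, -1.0]]
wrist_force: [-2.3, -0.7, 5.6]
finger_gap: 0.216
grip_force: 59.3
```

```bash
python3 -c "
from h import *
to(.5375,-.112,.181,146)"
```

```text
t 16.2 pos [ 0.5382 -0.1133  0.1843] yaw 146.64 q [-19.5  21.2 -16.2  52.4  -0.1  13.8] F [-2.3 -0.7  5.6] M [-0.14  0.52 -0.05] gap 0.216 tilt [ 0.0005 -0.0018]
shift [0.0012 0.0007 0.0033] turn z 0.011
```

move_arm:
  moves:
    - [0,0,0,0,0,0,0.015]
    - [0,0,0,0,0,0,0.015]

```text
time_s: 16.4
position: [0.5382, -0.1132, 0.1843]
eef_rot: [[-0.819, 0.574, 0.0], [0.574, 0.819, -0.002], [-0.001, -0.001, -1.0]]
wrist_force: [-2.8, -1.3, 5.4]
finger_gap: 0.215
grip_force: 59.7
```

```bash
python3 -c "
from h import *
to(.5375,-.112,.181,146)"
```

```text
t 16.4 pos [ 0.5382 -0.1132  0.1843] yaw 144.97 q [-19.5  21.2 -16.2  52.4  -0.1  15.5] F [-2.8 -1.3  5.4] M [-0.21  0.53  0.6 ] gap 0.215 tilt [ 0.0005 -0.0019]
shift [0.0013 0.0006 0.0033] turn z -0.018
```

move_arm:
  moves:
    - [0,0,0,0,0,0,0.015]
    - [0,0,0,0,0,0,0.015]

```text
time_s: 16.6
position: [0.5382, -0.1132, 0.1843]
eef_rot: [[-0.803, 0.596, 0.0], [0.596, 0.803, -0.002], [-0.002, -0.002, -1.0]]
wrist_force: [-2.2, -1.1, 6.5]
finger_gap: 0.211
grip_force: 64.0
```

```bash
python3 -c "
from h import *
to(.5375,-.112,.181,146)"
```

```text
t 16.6 pos [ 0.5382 -0.1132  0.1843] yaw 143.39 q [-19.5  21.2 -16.2  52.4  -0.1  17.1] F [-2.2 -1.1  6.5] M [-0.26  0.51  1.47] gap 0.211 tilt [ 0.0004 -0.0022]
shift [0.0013 0.0006 0.0033] turn z -0.046
```

The moment climbed sharply (0.13 to 1.47 N m), so the nut is on its stop. Extrapolating back puts first contact at a yaw of about 145.8°. I'll back off to 236°.

move_arm:
  moves:
    - [0,0,0,0,0,0,-0.04]
    - [0,0,0,0,0,0,-0.09]
    - [0,0,0,0,0,0,-0.1]
    - [0,0,0,0,0,0,-0.1]
    - [0,0,0,0,0,0,-0.1]
    - [0,0,0,0,0,0,-0.1]
    - [0,0,0,0,0,0,-0.1]
    - [0,0,0,0,0,0,-0.1]
    - [0,0,0,0,0,0,-0.1]
    - [0,0,0,0,0,0,-0.1]
    - [0,0,0,0,0,0,-0.1]
    - [0,0,0,0,0,0,-0.1]
    - [0,0,0,0,0,0,-0.1]
    - [0,0,0,0,0,0,-0.1]
    - [0,0,0,0,0,0,-0.1]
    - [0,0,0,0,0,0,-0.1]
    - [0,0,0,0,0,0,-0.05]
    - [0,0,0,0,0,0,-0.03]
    - [0,0,0,0,0,0,0]
    - [0,0,0,0,0,0,0]

```text
time_s: 18.6
position: [0.5375, -0.1102, 0.1842]
eef_rot: [[-0.565, -0.825, -0.0], [-0.825, 0.565, 0.005], [-0.004, 0.003, -1.0]]
wrist_force: [-3.2, 7.7, 8.7]
finger_gap: 0.212
grip_force: 59.7
```

```bash
python3 -c "
from h import *
to(.5375,-.112,.181,236)"
```

```text
t 18.6 pos [ 0.5375 -0.1102  0.1842] yaw -124.43 q [-19.4  21.2 -16.3  52.6   0.2 -75. ] F [-3.2  7.7  8.7] M [1.63 0.82 0.04] gap 0.212 tilt [-0.0001  0.0046]
shift [ 0.0015 -0.001   0.0032] turn z -0.008
```

move_arm:
  moves:
    - [0,0,0,0,0,0,-0.007]
    - [0,0,0,0,0,0,0]
    - [0,0,0,0,0,0,0]
    - [0,0,0,0,0,0,0]

```text
time_s: 19.0
position: [0.5375, -0.1102, 0.1843]
eef_rot: [[-0.56, -0.829, -0.0], [-0.829, 0.56, 0.005], [-0.004, 0.003, -1.0]]
wrist_force: [-4.8, 8.0, 9.4]
finger_gap: 0.213
grip_force: 59.7
```

```bash
python3 - <<'E'
from h import *
to(.5375,-.112,.181,236)
p,d=camera("scene")
save("scene4.png",cv2.resize(p[110:260,170:370],(800,600),interpolation=cv2.INTER_CUBIC))
E
```

```text
t 19.0 pos [ 0.5375 -0.1102  0.1843] yaw -124.05 q [-19.4  21.2 -16.3  52.6   0.2 -75.4] F [-4.8  8.   9.4] M [ 1.64  0.87 -0.1 ] gap 0.213 tilt [-0.0001  0.0046]
shift [ 0.0015 -0.001   0.0033] turn z -0.001
```

View pics/scene4.png

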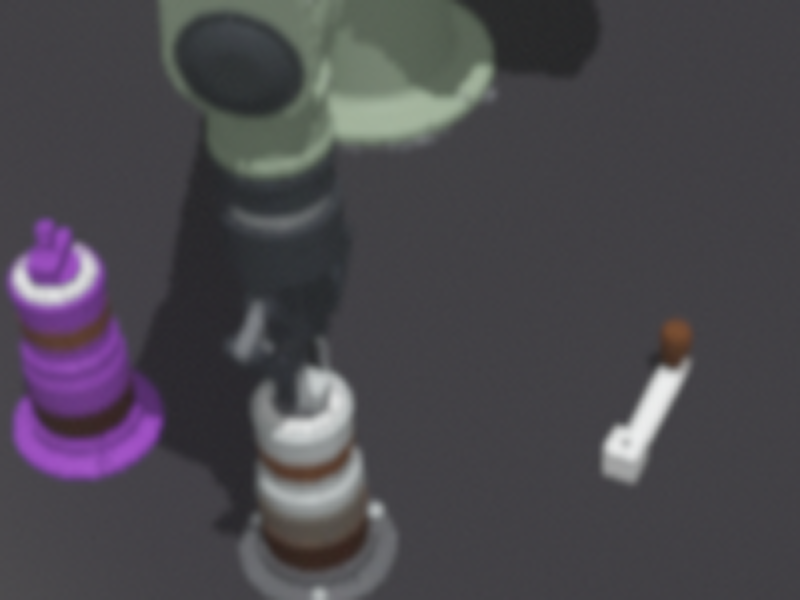

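The crank lies flat with its handle up at (650,400). The fingers hold the nut on the mill at (305,390), at 236°, which is a quarter turn from the stop.

```bash
python3 -c "
from h import *
print(ticket.sign_off())"
```

```text
the job is handed in; nothing more can be done
None
```

The job is handed in at about 19 s: the crank lies flat on the counter, handle up, and the nut went to its stop and back about 90° (by the wrist's measured turn), still pinched at that setting; the cups, bowls and bean jar were not touched.

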